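# Put both test-bench valves in neutral and switch on

## Robot

A 6-joint arm with a two-finger parallel gripper is mounted at the origin on the work surface. World frame = base frame: x ahead of the robot, y to its left, z up, the work surface at z = 0. Lengths are in m, angles in degrees, forces in N, time in s.
With the tool pointing down it reaches from about 0.35 to 0.875 m from the base axis. Payload 4.2 kg.
Tool frame: the origin (TCP) lies at the very end of the fingers, on their centre line; the grasp point (between the pads) lies 19 mm behind it (robot.grip_depth is the distance from the TCP to the grasp point, in m); z points along the fingers, y is the direction in which the jaws open and shut (so a half turn about z gives the same grasp; the last joint's range is limited). The gripper opens to 87 mm and grips with 3 to 60 N. Pads are 19 mm wide; open, the fingers measure 117 mm over their backs; the gripper's body (75 mm by 190 mm) begins 51 mm behind the grasp point.
Start: joints at [14.817, 22.042, 0.453, 0, -68.411, -14.817], TCP at [0.625, 0, 0.184] pointing down, gripper open.
Joint ranges: [-179.83, 179.83], [-69.29, 118.12], [-61.27, 80.66], [-181.25, 117.63], [-171.15, -9.14], [-177.46, 177.46]. Speed limits (degrees/s): [159.86, 159.86, 180, 180, 180, 180].

## Interface

Orientations are given as a 3x3 rotation matrix whose columns are the frame's x, y, z axes.
In Python, from station import robot gives the robot as it stands.
- The arm moves only by the shell command python3 -m inch 'ROWS' [FORCE]. ROWS is a JSON object of lists of equal length, an entry for each row: "claw": the finger opening in cm, from 0 to 8.7; "dp": the shift along the tool's x, y, z in cm, a list of three; "twist": the turn, a rotation vector about the tool's x, y, z in degrees, a list of three. In form: {"claw": [claw, ...], "dp": [[dx, dy, dz], ...], "twist": [[wx, wy, wz], ...]}. A call has 1 to 10 rows; each row is the pose to reach, as a shift and turn from the pose commanded when the call began, along the tool's axes at that moment; what a row does not reach only later rows make up. A row lasts 1/10 s, in which the tool goes at most 50 mm and 8.59 degrees, less where a joint would pass 70% of its speed; a pose out of reach is approached as far as the arm can. A call with a gripper value outside its range is refused whole. The fingers move at their own pace and stop on an object; FORCE is the grip in N (left out, the last holds). Time passes only in rows, so rows that repeat a pose let the fingers close. It gives the time, the measured TCP pose, the force and the opening at its end, in the units of the state.
- robot.get_obs(): the state, without advancing time (a new reading comes with each control period).
- robot.capture(name): name is "scene" or "side" or "wrist"; returns a dict with "pixels" (480x640x3 uint8, red, green, blue), "depth" (480x640 float32, m along the optical axis (not along the pixel's ray), 0 where there is no reading), "intrinsics" (3x3 intrinsics, pixels), "xyz" and "orientation" of the camera in the world. Camera axes: x right, y up, looking along -z (the intrinsics and any distortion apply to the point x, -y, -z); pixel columns grow to the right and rows downward; lengths in m; the calibration is good to about 2 mm. A picture is of the moment at which its call begins.
- robot.close_job(): hands the job in, once; it reports no verdict.
Trained networks look in a picture, given as the dict that the camera call returned (one of the last four; its "shot" number tells which), for a name from the list of things; names that differ only in an ending like _2 or _b are one class to them, and where a whole thing is asked for, a point or a joint stands for the part that bears it (a point fixed in the world has none). Each returns a list of dicts, best first, with "confidence" (0 to 1); they miss things now and then, are a little off and sometimes report something else, mostly with a low value. They report only what shows in the picture. A call takes as long as a camera call.
- robot.recognise(picture, thing): "position" ([x, y, z] in m, in world coordinates, good to about 4 mm: the middle of the surface that is visible of it).
The state is a dict: "time": time; "joints": joint angles; "qd": joint speeds; "joint_torque": joint torques, N m; "ee_pos": TCP position; "ee_rot": TCP orientation; "wrist_force": force on the tool from outside, world axes, zero at the start; "ft_torque": the same for the moment, N m; "grip_width": finger opening in m.
Only numpy, scipy, OpenCV 4.12 (cv2) and the standard library are available. Lean on these libraries where they do the work, as an engineer would, in place of code of your own. Each camera call takes 0.05 s, during which the arm holds its last target.

## Task

Get the pump test bench ready to start: set the push-pull rods of both hydraulic valves to neutral, their middle click (one starts pushed in, the other pulled out), without running either rod on through to its far end. Only when both are in neutral and let go, flip the switch box's big toggle lever over to its other side so that it clicks on. Leave the loose parts lying around where they are.

Things in the scene. Friction and masses are not known exactly. Their poses are not given: they have to be found in the camera images.
- valve_a: Spool valve fixed to the bench: red block 120 (x) x 70 (y), top 100 above the bench (port caps 107), on a 160 x 110 x 12 steel plate. Origin on the bench under the rod axis, 20 behind the block's front face. x runs level along the rod, from disc into block; the front (-x), where the rod comes out, faces the robot (yaw up to 0.25 rad). Its rod starts in.
- rod_a_disc (a point): Centre of the upright black disc (68 dia, 18 thick, square to the rod) on valve_a's steel rod (12 dia), 75 above the bench. Behind it a hub 24 dia, 8 long. Clear from disc's rear face to the gland (34 dia) on the block: 44 with rod in, 64 middle, 84 out. A dark ring on the rod (4 wide) shows just outside the gland at the middle, is hidden when in, 20 clear of it when out.
- rod_a (a joint): Travel (m) of valve_a's rod: 0 in, 0.020 middle click, 0.040 out; grows as the disc moves to the valve's -x. A spring detent draws the rod to the nearest of the three and holds it there; humps between at 0.010 and 0.030. About 13 N to leave any click, less near a hump. Starts in (0 to 0.001).
- valve_b: Spool valve fixed to the bench: red block 120 (x) x 70 (y), top 100 above the bench (port caps 107), on a 160 x 110 x 12 steel plate. Origin on the bench under the rod axis, 20 behind the block's front face. x runs level along the rod, from disc into block; the front (-x), where the rod comes out, faces the robot (yaw up to 0.25 rad). Its rod starts out.
- rod_b_disc (a point): Centre of the upright black disc (68 dia, 18 thick, square to the rod) on valve_b's steel rod (12 dia), 75 above the bench. Behind it a hub 24 dia, 8 long. Clear from disc's rear face to the gland (34 dia) on the block: 44 with rod in, 64 middle, 84 out. A dark ring on the rod (4 wide) shows just outside the gland at the middle, is hidden when in, 20 clear of it when out.
- rod_b (a joint): Travel (m) of valve_b's rod: 0 in, 0.020 middle click, 0.040 out; grows as the disc moves to the valve's -x. A spring detent draws the rod to the nearest of the three and holds it there; humps between at 0.010 and 0.030. About 13 N to leave any click, less near a hump. Starts out (0.039 to 0.040).
- switch_box: a grey steel switch box fixed to the bench, 130 (x) x 100 (y) x 55 high, with the toggle lever standing on its top. Origin: centre of its underside, z up; the lever swings in the box's x-z plane, from leaning to -x (toward the robot, off) over to leaning to +x (on)
- toggle_tip (a point): centre of the black ball (30 diameter) at the end of the toggle lever, 85 from the lever's pivot; the pivot lies 58 above the bench over the box's origin; lever bar 12 diameter. In both end positions the ball's centre is 133 above the bench and 41 from the box's origin along its x; upright it is at 143
- toggle (a joint): lever angle in rad: 0 off (leaning 0.5 rad from upright to the box's -x), 0.5 upright, 1.0 on (leaning to +x). A spring pushes it away from upright to whichever side it is on, at most about 5 N at the ball, so once past upright it snaps over by itself
- bearing: loose bystander: steel bearing ring, 100 outside diameter, 26 high, lying flat; origin at the centre of its underside
- spanner: loose bystander: steel spanner 200 long lying flat; origin under its middle, x along it
- grease_tub: loose bystander: white plastic tub with lid, 84 diameter, 90 high; origin at the centre of its underside
- pump_shaft: loose bystander: steel stepped shaft standing on its 60-diameter end, 120 high; origin at the centre of its underside

How it is judged:
By the outcome, as a careful person would: the job done as asked, in the order asked, and still so for the second after the job is handed in, with the robot touching nothing.
It also fails if it takes over 58 s, if anything falls off the work surface, if the arm or the gripper's body presses on something with over 40 N, if the wrist force passes 120 N, or if a joint passes its speed limit or range.

## Working session

There is one attempt and no reset: what is moved stays moved. The work goes in short steps, Python scripts to look and compute and a shell command to move; the robot and the scene stay as the last step left them, time stands still between calls to the robot, and variables do not carry over. Pictures are saved under pics/ and viewed, and the job is handed in when it is done.

```bash
ls; mkdir -p pics
cat > h.py <<'E'
import numpy as np, cv2
from station import robot
def snap(n,f):
    p=robot.capture(n); cv2.imwrite('pics/'+f+'.png',cv2.cvtColor(p['pixels'],cv2.COLOR_RGB2BGR)); return p
def cloud(p):
    K=np.array(p['intrinsics']);d=p['depth'];v,u=np.mgrid[:480,:640]
    x=(u-K[0,2])/K[0,0]*d;y=(v-K[1,2])/K[1,1]*d
    c=np.stack([x,-y,-d],-1)
    w=c@np.array(p['orientation']).T+np.array(p['xyz']); w[d==0]=np.nan; return w
E
python3 - <<'E'
from h import *
np.set_printoptions(precision=4,suppress=True)
o=robot.get_obs();print(o['time'],o['ee_pos'],o['ee_rot'],o['wrist_force'])
for n in('scene','side'):
    p=snap(n,n+'0');print(n,p['xyz'],p['orientation'],p['intrinsics'])
    np.save('c_'+n,cloud(p))
    for t in('valve_a','rod_a_disc','switch_box','toggle_tip','bearing','spanner','grease_tub','pump_shaft'):
        print(t,[(np.round(r['position'],3),round(r['confidence'],2)) for r in robot.recognise(p,t)][:4])
E
```

```text
pics
0.0 [0.6243 0.     0.1834] [[-0.0002 -1.     -0.0022]
 [-1.      0.0002 -0.0001]
 [ 0.0001  0.0022 -1.    ]] [-0.417   0.3067  0.3625]
scene [1.4383 0.1328 1.2116] [[-0.1833 -0.7503  0.6351]
 [ 0.983  -0.1476  0.1094]
 [ 0.0117  0.6443  0.7646]] [[515.7615   0.     317.017 ]
 [  0.     515.7615 237.3455]
 [  0.       0.       1.    ]]
valve_a [(array([0.69 , 0.005, 0.079]), 0.96), (array([ 0.659, -0.226,  0.079]), 0.87)]
rod_a_disc []
switch_box [(array([0.626, 0.202, 0.055]), 0.75)]
toggle_tip [(array([0.583, 0.209, 0.134]), 0.54), (array([ 0.443, -0.453,  0.044]), 0.37)]
bearing [(array([0.663, 0.442, 0.024]), 0.57)]
spanner [(array([0.443, 0.431, 0.007]), 0.68)]
grease_tub [(array([ 0.64 , -0.432,  0.066]), 0.86)]
pump_shaft [(array([ 0.436, -0.455,  0.042]), 0.79)]
side [ 0.416  -0.9743  0.8702] [[ 0.9921  0.0768 -0.0994]
 [-0.1256  0.6083 -0.7837]
 [ 0.0003  0.79    0.6132]] [[544.0761   0.     326.5578]
 [  0.     544.0761 239.3541]
 [  0.       0.       1.    ]]
valve_a [(array([ 0.627, -0.278,  0.076]), 0.97), (array([ 0.655, -0.041,  0.069]), 0.78), (array([0.598, 0.172, 0.054]), 0.37)]
rod_a_disc [(array([ 0.541, -0.01 ,  0.086]), 0.84)]
switch_box [(array([0.596, 0.169, 0.054]), 0.88)]
toggle_tip [(array([0.582, 0.2  , 0.123]), 0.5), (array([ 0.625, -0.279,  0.076]), 0.18)]
bearing [(array([0.669, 0.407, 0.021]), 0.8)]
spanner [(array([0.596, 0.169, 0.057]), 0.24)]
grease_tub [(array([ 0.612, -0.471,  0.081]), 0.84), (array([0.439, 0.428, 0.006]), 0.36)]
pump_shaft [(array([ 0.427, -0.477,  0.04 ]), 0.77)]
```

View pics/scene0.png

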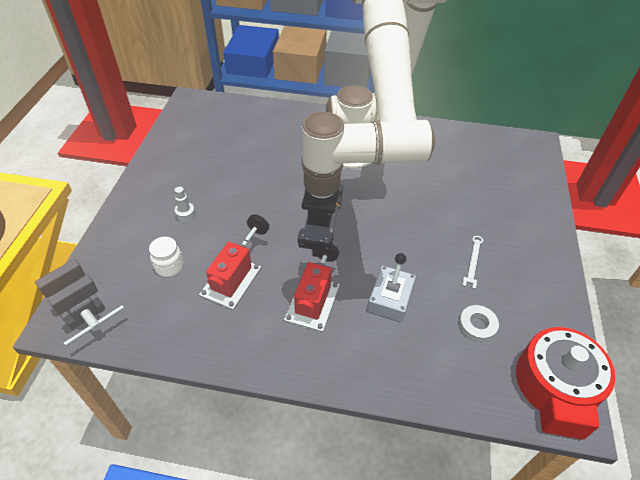

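View pics/side0.png

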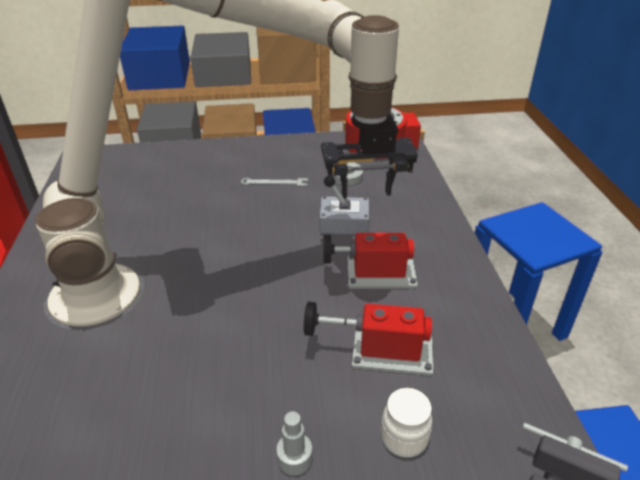

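The scene view shows the rod-out valve (B) at about (230,270) with its disc at (257,224). Valve A (rod in) is at (313,290) with its disc under the gripper at (325,252). The toggle ball is at (400,258), leaning toward the robot. Next I'll measure the poses.

```bash
cat > fit.py <<'E'
from h import *
np.set_printoptions(precision=4,suppress=True)
for n in('scene','side'):
    W=np.load(f'c_{n}.npy'); im=cv2.cvtColor(cv2.imread(f'pics/{n}0.png'),cv2.COLOR_BGR2RGB).astype(int)
    red=(im[...,0]>100)&(im[...,1]<70)&(im[...,2]<70)
    dark=im.max(-1)<60
    for nm,y0,y1 in(('B',-.36,-.15),('A',-.12,.08)):
        reg=(W[...,1]>y0)&(W[...,1]<y1)&(W[...,0]>.4)&(W[...,0]<.85)
        t=reg&red&(abs(W[...,2]-.1)<.006)
        P=W[t][:,:2].astype(np.float32); r=cv2.minAreaRect(P); print(n,nm,len(P),r, 'z',np.median(W[t][:,2]))
        d=reg&dark&(W[...,2]>.035)&(W[...,2]<.115)&(W[...,0]<.6)
        Q=W[d]; print('  disc',len(Q),Q.mean(0) if len(Q) else '',np.percentile(Q,[2,98],axis=0) if len(Q) else '')
        pl=reg&(im.min(-1)>120)&(abs(W[...,2]-.012)<.005)
        if pl.sum()>10: print('  plate',pl.sum(),cv2.minAreaRect(W[pl][:,:2].astype(np.float32)))
    b=(W[...,1]>.1)&(W[...,1]<.3)&(W[...,0]>.5)&(W[...,0]<.75)
    t=b&(abs(W[...,2]-.055)<.004); print(n,'box',t.sum(),cv2.minAreaRect(W[t][:,:2].astype(np.float32)))
    t=b&dark&(W[...,2]>.115)&(W[...,2]<.152);print(' ball',t.sum(),W[t].mean(0),np.percentile(W[t],[2,98],axis=0))
E
python3 fit.py
```

```text
scene B 59 ((0.6495466232299805, -0.23931634426116943), (0.06181129440665245, 0.1316549926996231), 84.06725311279297) z 0.09750785934747941
  disc 36 [ 0.4878 -0.2076  0.0735] [[ 0.4754 -0.2395  0.0456]
 [ 0.4988 -0.1782  0.0983]]
  plate 639 ((0.6207687854766846, -0.2540629506111145), (0.4393928647041321, 0.2013683319091797), 4.277630805969238)
scene A 729 ((0.6726579666137695, -0.008951514959335327), (0.07023996859788895, 0.13461820781230927), 82.78895568847656) z 0.10011732343529878
  disc 118 [0.5518 0.0197 0.0781] [[ 0.5446 -0.0055  0.0499]
 [ 0.5591  0.0371  0.1016]]
  plate 685 ((0.6736898422241211, -0.018687352538108826), (0.33783143758773804, 0.18721474707126617), 4.515966415405273)
scene box 1055 ((0.6141900420188904, 0.20265290141105652), (0.09922511130571365, 0.13383343815803528), 80.3634033203125)
 ball 4 [0.5749 0.1982 0.1373] [[0.5674 0.1964 0.1301]
 [0.5823 0.2004 0.144 ]]
side B 1440 ((0.6451206803321838, -0.2539488971233368), (0.07413513213396072, 0.13335250318050385), 76.8513412475586) z 0.10022149130862418
  disc 351 [ 0.4781 -0.228   0.092 ] [[ 0.465  -0.2455  0.0605]
 [ 0.491  -0.1991  0.1102]]
  plate 1078 ((0.6414461135864258, -0.26240426301956177), (0.09619897603988647, 0.16014939546585083), 75.9725341796875)
side A 899 ((0.6707996726036072, -0.01481112465262413), (0.07257558405399323, 0.1329755038022995), 81.16238403320312) z 0.10043660586388281
  disc 244 [ 0.5397 -0.0139  0.0912] [[ 0.5286 -0.0303  0.0603]
 [ 0.5547  0.0157  0.1103]]
  plate 603 ((0.6692949533462524, -0.020287025719881058), (0.09833664447069168, 0.15888376533985138), 83.25025177001953)
side box 791 ((0.6117690801620483, 0.1981835961341858), (0.10393207520246506, 0.12962208688259125), 80.48526763916016)
 ball 80 [0.5706 0.198  0.1392] [[0.5586 0.1902 0.1301]
 [0.5838 0.2068 0.1478]]
```

```bash
cat > f2.py <<'E'
from h import *
np.set_printoptions(precision=4,suppress=True)
for nm,y0,y1,x0,yaw,c in(('B',-.36,-.15,.52,-13,(.6455,-.254)),('A',-.12,.08,.59,-7.8,(.6715,-.0125))):
  a=np.radians(yaw);ex=np.array([np.cos(a),np.sin(a)]);ey=np.array([-ex[1],ex[0]])
  for n in('scene','side'):
    W=np.load(f'c_{n}.npy')
    s=(W[...,1]>y0)&(W[...,1]<y1)&(W[...,0]>.42)&(W[...,0]<x0)&(W[...,2]>.05)&(W[...,2]<.115)
    P=W[s];L=np.c_[(P[:,:2]-c)@ex,(P[:,:2]-c)@ey,P[:,2]]
    L=L[(L[:,0]<-.09)&(abs(L[:,1])<.05)]
    big=np.hypot(L[:,1],L[:,2]-.075)>.02
    D=L[big]; print(nm,n,len(D)); print(np.percentile(D,[0,5,50,95,100],axis=0))
    T=D[D[:,2]>.1]; print(' top',len(T),np.percentile(T,[0,5,50,95,100],axis=0)[:, :2] if len(T) else '')
E
python3 f2.py
```

```text
B scene 228
[[-0.1839 -0.0275  0.05  ]
 [-0.1784 -0.0202  0.0562]
 [-0.1659  0.0193  0.0942]
 [-0.1611  0.038   0.11  ]
 [-0.1581  0.0404  0.1122]]
 top 80 [[-0.1823 -0.015 ]
 [-0.1788 -0.0123]
 [-0.1697  0.01  ]
 [-0.1624  0.0277]
 [-0.161   0.0318]]
B side 343
[[-0.1816 -0.031   0.0513]
 [-0.1799 -0.0294  0.0647]
 [-0.1711 -0.0177  0.0976]
 [-0.1629  0.019   0.1097]
 [-0.1624  0.0334  0.111 ]]
 top 159 [[-0.1809 -0.0241]
 [-0.1797 -0.0196]
 [-0.1713 -0.0041]
 [-0.1633  0.0191]
 [-0.1625  0.0259]]
A scene 119
[[-0.1423 -0.0188  0.0503]
 [-0.1375  0.0043  0.0516]
 [-0.1248  0.0232  0.0842]
 [-0.1211  0.0335  0.1048]
 [-0.1194  0.0358  0.1087]]
 top 23 [[-0.1411  0.0145]
 [-0.1374  0.0152]
 [-0.1305  0.0201]
 [-0.122   0.0284]
 [-0.1215  0.0304]]
A side 227
[[-0.1408 -0.0371  0.0525]
 [-0.1404 -0.0346  0.0596]
 [-0.1334 -0.0257  0.0961]
 [-0.1244  0.0055  0.1098]
 [-0.1242  0.0126  0.1113]]
 top 95 [[-0.1408 -0.0276]
 [-0.1405 -0.0232]
 [-0.1335 -0.0104]
 [-0.1245  0.0111]
 [-0.1244  0.0126]]
```

```bash
python3 -m inch '{"claw":[5,5,5,5,5],"dp":[[-0.2,3,0.5],[-0.4,6,1.5],[-0.5,8.3,3],[-0.5,8.3,3],[-0.5,8.3,3]],"twist":[[0,0,3],[0,0,6],[0,0,7.8],[0,0,7.8],[0,0,7.8]]}' 3
python3 -c "
from h import *
p=snap('wrist','w1');print(p['xyz'],p['orientation']);snap('side','s1');print(robot.get_obs()['wrist_force'],robot.get_obs()['ee_rot'])"
```

```text
time: 1.4
ee_pos: [0.5421, 0.005, 0.1549]
ee_rot: [[-0.135, -0.991, 0.001], [-0.991, 0.135, -0.0], [0.0, -0.001, -1.0]]
wrist_force: [-0.1, -0.1, 0.7]
grip_width: 0.0555
[ 0.53195914 -0.07400246  0.35625593] [[-9.90942409e-01 -1.28424341e-01 -3.92470525e-02]
 [ 1.34283913e-01 -9.49797660e-01 -2.82581379e-01]
 [-9.86431218e-04 -2.85292121e-01  9.58440104e-01]]
[ 0.75022003 -0.46153461 -1.02764506] [[-1.35323929e-01 -9.90799342e-01  2.02425772e-03]
 [-9.90801317e-01  1.35324519e-01  1.56412934e-04]
 [-4.28905533e-04 -1.98447080e-03 -9.99997939e-01]]
```

View pics/w1.png

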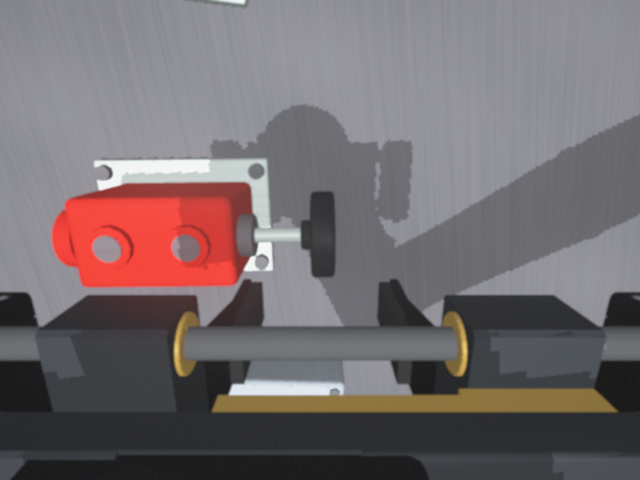

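View pics/s1.png

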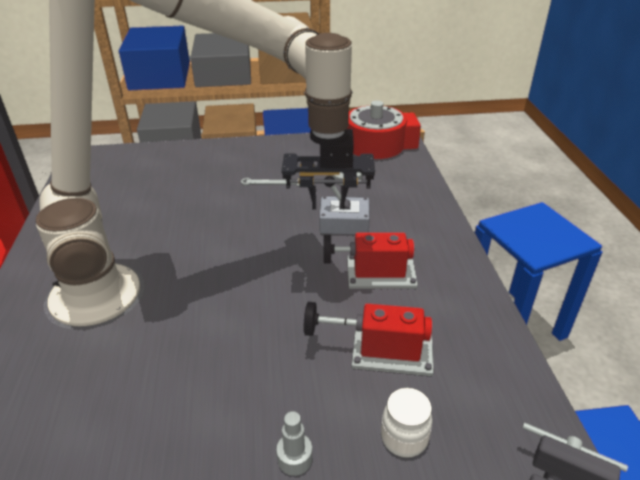

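The wrist view shows valve A's disc at (322,235), midway between the fingers (255 to 385), with the rod fully in and no ring showing. I'll refine the disc position from the wrist depth.

```bash
cat > wd.py <<'E'
from h import *
import sys
np.set_printoptions(precision=4,suppress=True)
def disc(p,f=None):
    W=cloud(p); o=robot.get_obs(); R=np.array(o['ee_rot']);t=np.array(o['ee_pos'])
    L=(W-t)@R   # tool frame
    im=p['pixels'].astype(int)
    s=(W[...,2]>.1)&(W[...,2]<.115)&(im.max(-1)<75)&(np.hypot(W[...,0]-t[0],W[...,1]-t[1])<.08)
    P=L[s];print('disc top tool-frame',s.sum(),np.percentile(P,[5,50,95],axis=0)*100,'world',np.median(W[s],axis=0))
if __name__=='__main__':
    p=snap('wrist',sys.argv[1]); print(robot.get_obs()['time']); disc(p)
E
python3 wd.py w2
```

```text
1.55
disc top tool-frame 1473 [[-1.8045 -0.5789  4.4801]
 [ 0.5455  0.1951  4.7349]
 [ 2.3269  0.9663  5.3634]] world [0.5408 0.0001 0.1077]
```

```bash
python3 -m inch '{"claw":[5,5,5,5,1.5,1.5,1.5,1.5,1.5,1.5],"dp":[[0.3,0.2,2],[0.3,0.2,4.5],[0.3,0.2,6.1],[0.3,0.2,6.1],[0.3,0.2,6.1],[0.3,0.2,6.1],[0.3,0.2,6.1],[0.3,0.2,6.1],[0.3,0.2,6.1],[0.3,0.2,6.1]],"twist":[[0,0,0],[0,0,0],[0,0,0],[0,0,0],[0,0,0],[0,0,0],[0,0,0],[0,0,0],[0,0,0],[0,0,0]]}' 3
python3 -c "
from h import *
snap('side','s3');print(robot.get_obs()['wrist_force'])"; python3 wd.py w3
```

```text
time: 2.55
ee_pos: [0.5397, 0.0024, 0.0937]
ee_rot: [[-0.136, -0.991, 0.0], [-0.991, 0.136, 0.0], [-0.0, -0.0, -1.0]]
wrist_force: [0.2, 0.4, 0.4]
grip_width: 0.0164
[ 0.33469844 -0.0250358   0.44171704]
2.65
disc top tool-frame 2387 [[-2.0568 -0.9095 -1.6625]
 [ 0.3442 -0.1388 -1.3993]
 [ 2.0181  0.6257 -0.7801]] world [ 0.5407 -0.0013  0.1076]
```

View pics/w3.png

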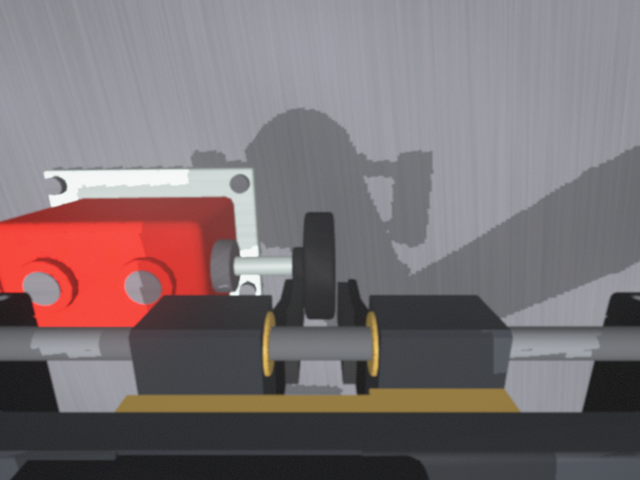

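```bash
python3 -m inch '{"claw":[1,1,1,1],"dp":[[0,0,0],[0,0,0],[0,0,0],[0,0,0]],"twist":[[0,0,0],[0,0,0],[0,0,0],[0,0,0]]}' 35
python3 -m inch '{"claw":[1,1,1,1,1,1],"dp":[[0,0.4,0],[0,0.8,0],[0,1.2,0],[0,1.6,0],[0,2.0,0],[0,2.0,0]],"twist":[[0,0,0],[0,0,0],[0,0,0],[0,0,0],[0,0,0],[0,0,0]]}' 35
python3 wd.py w4;python3 -c "
from h import *
snap('side','s4');print(robot.get_obs()['wrist_force'])"
```

```text
time: 3.05
ee_pos: [0.5396, 0.0023, 0.0934]
ee_rot: [[-0.136, -0.991, -0.0], [-0.991, 0.136, -0.0], [0.0, 0.0, -1.0]]
wrist_force: [0.2, 0.2, 0.5]
grip_width: 0.0098
time: 3.65
ee_pos: [0.5191, 0.0051, 0.0935]
ee_rot: [[-0.135, -0.991, -0.0], [-0.991, 0.135, 0.0], [-0.0, 0.0, -1.0]]
wrist_force: [-0.3, -0.7, -0.2]
grip_width: 0.0099
3.7
disc top tool-frame 1651 [[-0.4981 -2.9121 -1.6582]
 [ 0.9588 -2.1536 -1.3997]
 [ 2.0834 -1.3475 -0.7593]] world [ 0.5399 -0.0074  0.1076]
[ 0.04549635 -0.13918042  0.00565724]
```

View pics/w4.png

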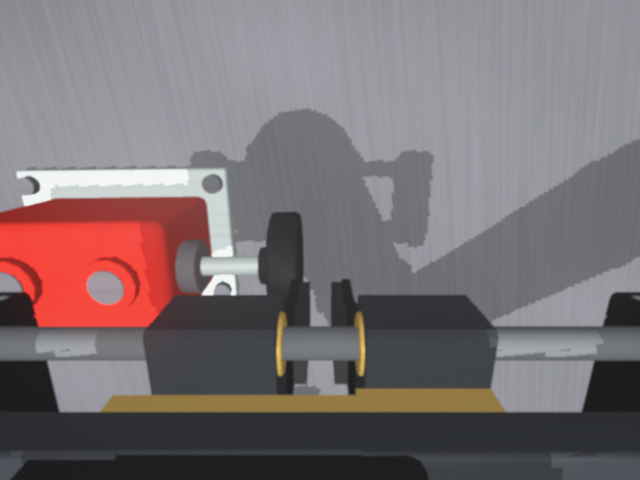

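The wrist view shows the fingers closed on nothing (opening 9.8 mm). The disc is still at (285,265) with the rod in, so the grip missed. I'll project the geometry to see why.

Run:
```python
from h import *
np.set_printoptions(precision=3,suppress=True)
p=robot.capture('wrist'); cv2.imwrite('pics/w5.png',cv2.cvtColor(p['pixels'],cv2.COLOR_RGB2BGR))
R=np.array(p['orientation']);t=np.array(p['xyz']);K=p['intrinsics']
o=robot.get_obs();Rt=np.array(o['ee_rot']);tt=np.array(o['ee_pos'])
def pr(X):
    c=R.T@(np.array(X)-t);return K[0,0]*c[0]/-c[2]+K[0,2],K[1,1]*-c[1]/-c[2]+K[1,2]
print(t,tt,'tcp px',pr(tt),'2cm behind',pr(tt-.02*Rt[:,2]))
W=cloud(p)
for u,v in((285,215),(285,240),(285,265),(285,285),(297,290),(297,310),(345,290),(345,310),(320,250)):
    print(u,v,W[v,u],(W[v,u]-tt)@Rt*100, p['pixels'][v,u])
s=robot.capture('side')
img=cv2.cvtColor(s['pixels'],cv2.COLOR_RGB2BGR)[150:300,230:430]
cv2.imwrite('pics/s5.png',cv2.resize(img,None,fx=4,fy=4,interpolation=cv2.INTER_CUBIC))
```

```text
[ 0.51  -0.074  0.295] [0.52  0.005 0.094] tcp px (np.float64(321.19272542138617), np.float64(272.5311112264501)) 2cm behind (np.float64(321.28972456802865), np.float64(286.3407224904209))
285 215 [ 0.537 -0.029  0.082] [ 3.191 -2.148  1.17 ] [50 50 51]
285 240 [ 0.537 -0.019  0.101] [ 2.205 -2.001 -0.719] [54 53 56]
285 265 [ 0.538 -0.007  0.108] [ 0.997 -1.969 -1.416] [63 63 64]
285 285 [0.54  0.004 0.109] [-0.115 -1.986 -1.56 ] [59 60 59]
297 290 [ 0.529 -0.008  0.145] [ 1.207 -1.088 -5.149] [43 43 44]
297 310 [ 0.528 -0.008  0.163] [ 1.157 -0.98  -6.949] [50 50 52]
345 290 [ 0.508 -0.005  0.145] [ 1.206  1.042 -5.142] [43 42 42]
345 310 [ 0.509 -0.005  0.162] [ 1.097  0.934 -6.831] [50 50 51]
320 250 [0.523 0.021 0.002] [-1.613 -0.074  9.196] [110 111 116]
```

View pics/s5.png

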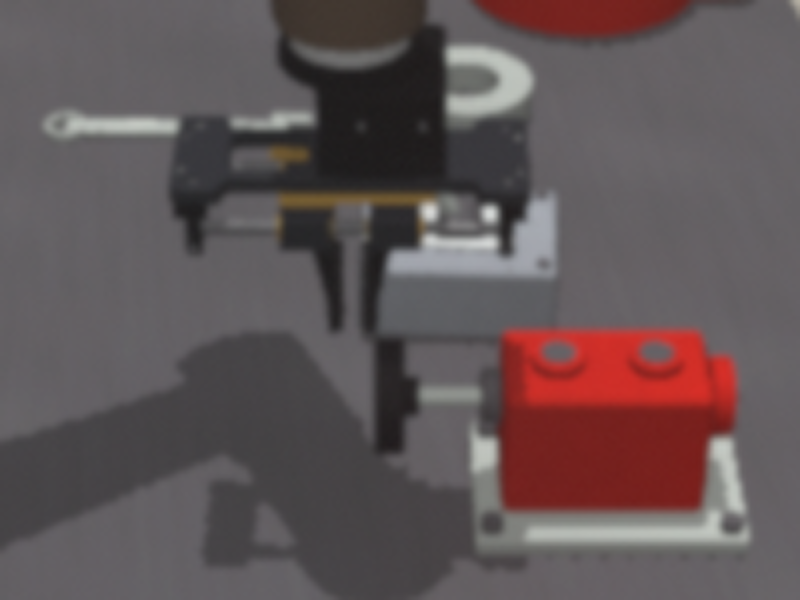

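Run:
```python
from h import *
np.set_printoptions(precision=2,suppress=True)
p=robot.capture('wrist');R=np.array(p['orientation']);t=np.array(p['xyz']);K=p['intrinsics']
o=robot.get_obs();Rt=np.array(o['ee_rot']);tt=np.array(o['ee_pos'])
W=cloud(p);L=(W-tt)@Rt*100
s=(abs(L[...,0])<2.5)&(abs(L[...,1])<1.6)&(L[...,2]<-0.3)
for v in range(270,340,4):
    u=np.where(s[v])[0]
    print(v,[(k,L[v,k]) for k in u[::max(1,len(u)//4)]][:5])
w=robot.capture('side');Ws=cloud(w);Ls=(Ws-tt)@Rt*100
s=(abs(Ls[...,0])<4)&(abs(Ls[...,1])<1.6)&(Ls[...,2]<4)
print(np.percentile(Ls[s],[0,1,5,50,95,99,100],axis=0))
q=Ls[s];print(np.histogram(q[:,2],bins=np.arange(-12,4,1)))
```

```text
270 [(np.int64(292), array([ 0.75, -1.59, -1.54])), (np.int64(294), array([ 0.73, -1.49, -1.48])), (np.int64(296), array([ 0.76, -1.38, -1.57])), (np.int64(298), array([ 0.66, -1.29, -1.29])), (np.int64(300), array([ 0.48, -1.2 , -0.82]))]
274 [(np.int64(292), array([ 0.53, -1.6 , -1.55])), (np.int64(294), array([ 0.54, -1.49, -1.59])), (np.int64(296), array([ 0.5 , -1.39, -1.49])), (np.int64(298), array([ 0.52, -1.27, -1.53])), (np.int64(300), array([ 0.25, -1.2 , -0.86]))]
278 [(np.int64(293), array([ 0.33, -1.54, -1.64])), (np.int64(295), array([ 0.3 , -1.44, -1.57])), (np.int64(297), array([ 0.27, -1.34, -1.49])), (np.int64(299), array([ 0.22, -1.23, -1.38]))]
282 [(np.int64(291), array([ 1.19, -1.44, -4.21])), (np.int64(301), array([ 1.07, -0.98, -3.94])), (np.int64(331), array([ 1.11,  0.44, -4.01])), (np.int64(341), array([ 1.08,  0.92, -3.96]))]
286 [(np.int64(290), array([ 1.24, -1.44, -4.78])), (np.int64(300), array([ 1.1 , -1.  , -4.47])), (np.int64(310), array([ 0.91, -0.55, -4.04])), (np.int64(340), array([ 1.03,  0.86, -4.32])), (np.int64(350), array([ 1.28,  1.27, -4.8
[... 1873 characters left out ...]
 -7.8 ])), (np.int64(331), array([-0.72,  0.45, -4.54])), (np.int64(343), array([ 1.07,  0.79, -7.76]))]
326 [(np.int64(287), array([ 1.19, -1.27, -8.26])), (np.int64(298), array([ 1.08, -0.89, -8.06])), (np.int64(309), array([-0.09, -0.55, -6.02])), (np.int64(342), array([ 1.11,  0.73, -8.11])), (np.int64(353), array([ 1.2 ,  1.12, -8.28]))]
330 []
334 []
338 []
[[ -2.23  -1.58 -40.95]
 [ -1.26  -1.57 -40.83]
 [  0.25  -1.5  -40.72]
 [  3.07  -0.04 -22.69]
 [  3.96   1.46  -5.18]
 [  3.99   1.57   0.58]
 [  4.     1.6    3.75]]
(array([18,  1, 18, 52, 34, 36, 27, 28,  4,  0, 18, 12,  9,  8,  5]), array([-12, -11, -10,  -9,  -8,  -7,  -6,  -5,  -4,  -3,  -2,  -1,   0,
         1,   2,   3]))
```

The wrist and side depth agree: the real fingertips end about 39 mm behind the reported TCP, so the fingers closed above the disc. I'll allow for that offset, starting with a partial descent.

```bash
python3 -c "
from station import robot;print(robot.grip_depth)"; python3 -m inch '{"claw":[5,5,5,5,5,5,5,5,5,5],"dp":[[0,0,0],[0,-1,0],[0,-2.1,0],[0,-2.1,0],[0,-2.1,0],[0,-2.1,0.5],[0,-2.1,1.5],[0,-2.1,2.5],[0,-2.1,2.5],[0,-2.1,2.5]],"twist":[[0,0,0],[0,0,0],[0,0,0],[0,0,0],[0,0,0],[0,0,0],[0,0,0],[0,0,0],[0,0,0],[0,0,0]]}' 3
cat > tips.py <<'E'
from h import *
import sys
np.set_printoptions(precision=2,suppress=True)
p=snap('wrist',sys.argv[1]);o=robot.get_obs();Rt=np.array(o['ee_rot']);tt=np.array(o['ee_pos'])
L=(cloud(p)-tt)@Rt*100;d=p['pixels'].max(-1)<80
f=(L[...,0]>-1.4)&(L[...,0]<1.5)&(abs(abs(L[...,1])-o['grip_width']*50-.5)<.9)&(L[...,2]>-8)&(L[...,2]<-3)&d
F=L[f];print('finger',len(F),'tip z',np.percentile(F[:,2],[95,99]) if len(F) else '', 'left y',np.percentile(F[F[:,1]<0,1],[5,95]) if (F[:,1]<0).any() else '','right y',np.percentile(F[F[:,1]>0,1],[5,95]) if (F[:,1]>0).any() else '')
W=cloud(p);s=d&(W[...,2]>.1)&(W[...,2]<.113)&(abs(L[...,1])<4)&(abs(L[...,0])<5)
P=L[s];print('disc',len(P),np.percentile(P,[2,50,98],axis=0) if len(P) else '',o['time'],o['ee_pos'],o['wrist_force'])
E
python3 tips.py w6
```

```text
0.0187
time: 4.95
ee_pos: [0.5402, 0.0021, 0.0679]
ee_rot: [[-0.136, -0.991, -0.001], [-0.991, 0.136, -0.001], [0.001, 0.001, -1.0]]
wrist_force: [0.4, 0.0, -0.3]
grip_width: 0.05
finger 2871 tip z [-4.26 -3.98] left y [-3.48 -2.51] right y [2.47 3.45]
disc 2849 [[-1.14 -2.7  -4.36]
 [ 0.77  0.   -3.99]
 [ 2.17  2.83 -3.23]] 5.0 [0.54 0.   0.07] [-0.09  0.05  0.41]
```

View pics/w6.png

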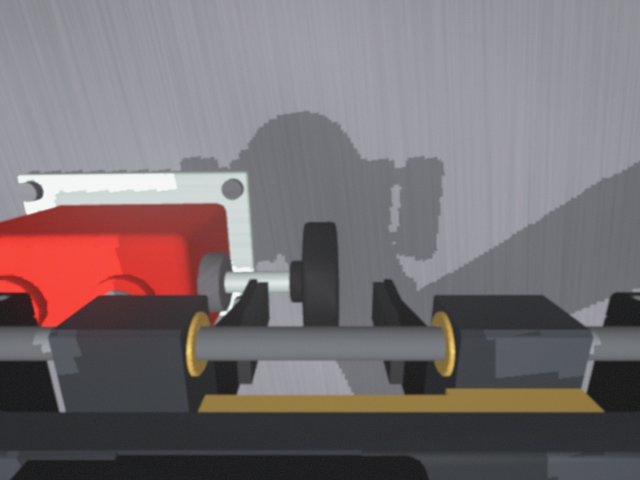

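The disc at (320,270) sits midway between the open fingertips, whose tips are now near its top. I'll go down another 1.4 cm and close gently.

```bash
python3 -m inch '{"claw":[5,5,5,1.2,1.2,1.2,1.2,1.2,1.2,1.2],"dp":[[0,0,0.7],[0,0,1.4],[0,0,1.4],[0,0,1.4],[0,0,1.4],[0,0,1.4],[0,0,1.4],[0,0,1.4],[0,0,1.4],[0,0,1.4]],"twist":[[0,0,0],[0,0,0],[0,0,0],[0,0,0],[0,0,0],[0,0,0],[0,0,0],[0,0,0],[0,0,0],[0,0,0]]}' 3
python3 tips.py w7
```

```text
time: 6.0
ee_pos: [0.5403, 0.0022, 0.0545]
ee_rot: [[-0.136, -0.991, -0.001], [-0.991, 0.136, -0.0], [0.0, 0.001, -1.0]]
wrist_force: [-1.7, 0.8, 1.8]
grip_width: 0.0182
finger 2894 tip z [-4.39 -4.02] left y [-1.83 -0.57] right y [0.58 1.72]
disc 3005 [[-0.33 -1.59 -5.71]
 [ 1.08 -0.08 -5.29]
 [ 2.17  1.48 -4.59]] 6.05 [0.54 0.   0.05] [-2.02  0.79  1.58]
```

View pics/w7.png

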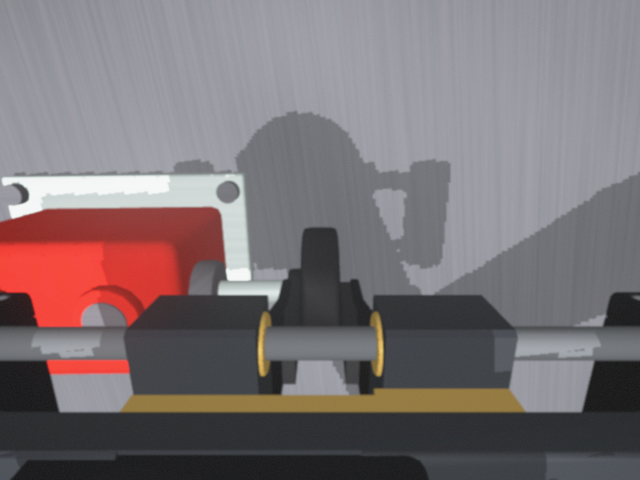

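Gripped: the opening is 18.2 mm, which matches the disc thickness. I'll pull 20 mm along the rod.

```bash
python3 -m inch '{"claw":[1.2,1.2,1.2,1.2,1.2,1.2,1.2,1.2,1.2,1.2],"dp":[[0,0,0],[0,0,0],[0,0.3,0],[0,0.6,0],[0,0.9,0],[0,1.2,0],[0,1.5,0],[0,1.8,0],[0,2.0,0],[0,2.0,0]],"twist":[[0,0,0],[0,0,0],[0,0,0],[0,0,0],[0,0,0],[0,0,0],[0,0,0],[0,0,0],[0,0,0],[0,0,0]]}' 40
python3 tips.py w8
```

```text
time: 7.05
ee_pos: [0.5203, 0.0047, 0.0546]
ee_rot: [[-0.135, -0.991, -0.0], [-0.991, 0.135, -0.0], [0.0, 0.0, -1.0]]
wrist_force: [-1.2, -1.5, 2.3]
grip_width: 0.0178
finger 2867 tip z [-4.41 -4.03] left y [-1.8  -0.56] right y [0.54 1.69]
disc 2988 [[-0.34 -1.57 -5.75]
 [ 1.09 -0.08 -5.28]
 [ 2.19  1.47 -4.58]] 7.1 [0.52 0.   0.05] [-1.36 -0.9   2.74]
```

View pics/w8.png

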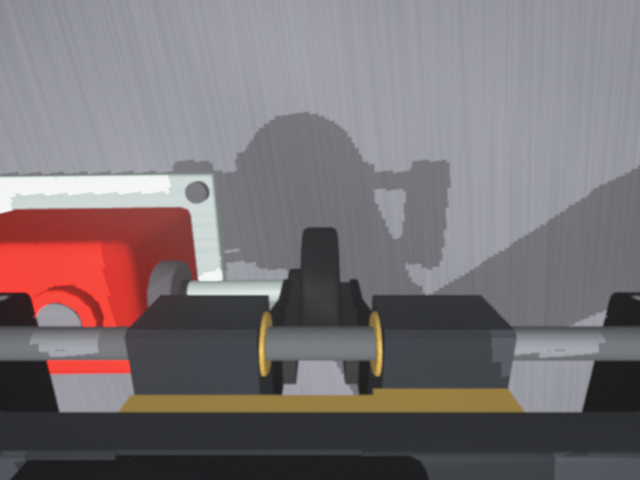

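```bash
python3 -m inch '{"claw":[5,5,5,5,5,5,5,5,5],"dp":[[0,0,0],[0,0,0],[0,0,0],[0,0,0],[0,0,-1],[0,0,-3],[0,0,-6],[0,0,-9],[0,0,-9]],"twist":[[0,0,0],[0,0,0],[0,0,0],[0,0,0],[0,0,0],[0,0,0],[0,0,0],[0,0,0],[0,0,0]]}' 10
python3 tips.py w9
```

```text
time: 8.0
ee_pos: [0.5242, 0.0055, 0.1498]
ee_rot: [[-0.135, -0.991, 0.011], [-0.991, 0.135, 0.002], [-0.003, -0.01, -1.0]]
wrist_force: [-0.1, -0.3, 0.0]
grip_width: 0.0499
finger 2585 tip z [-4.49 -4.25] left y [-3.62 -2.7 ] right y [2.28 3.21]
disc 1535 [[-2.28 -0.69  3.68]
 [ 0.33  0.14  3.98]
 [ 2.24  0.97  4.68]] 8.05 [0.52 0.01 0.15] [-0.5  -0.7  -0.01]
```

View pics/w9.png

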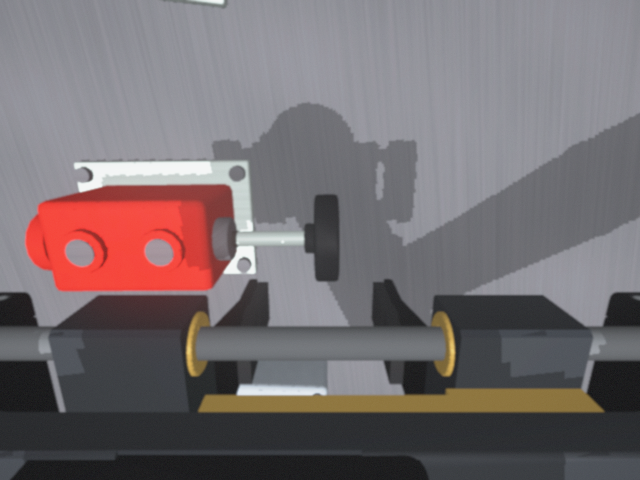

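```bash
python3 -m inch '{"claw":[5,5,5,5,5,5,5,5,5],"dp":[[3,0.2,0],[7,0.4,0],[11,0.6,0],[15,0.8,0],[19,1,0],[22,1.1,0],[22,1.1,1],[22,1.1,1],[22,1.1,1]],"twist":[[0,0,1],[0,0,2],[0,0,3],[0,0,4],[0,0,5],[0,0,5.2],[0,0,5.2],[0,0,5.2],[0,0,5.2]]}' 3
python3 tips.py w10
```

```text
time: 8.95
ee_pos: [0.4796, -0.2109, 0.1337]
ee_rot: [[-0.224, -0.975, -0.002], [-0.975, 0.224, 0.0], [0.0, 0.002, -1.0]]
wrist_force: [-0.1, 0.3, -0.4]
grip_width: 0.0499
finger 2891 tip z [-4.25 -3.98] left y [-3.51 -2.53] right y [2.46 3.42]
disc 1761 [[-2.   -0.83  2.37]
 [ 0.6   0.01  2.66]
 [ 2.53  0.86  3.37]] 9.0 [ 0.48 -0.21  0.13] [-0.66 -0.63 -0.15]
```

View pics/w10.png

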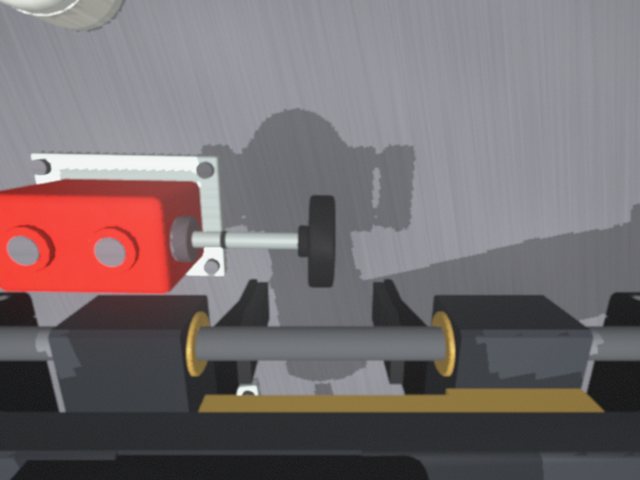

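Valve B's disc is centred between the fingers at (320,240). Its ring shows at (223,240), about 20 mm clear of the gland, so the rod is out.

```bash
python3 -m inch '{"claw":[5,5,5,5,1.2,1.2,1.2,1.2,1.2,1.2],"dp":[[0.3,0,3],[0.3,0,6],[0.3,0,7.9],[0.3,0,7.9],[0.3,0,7.9],[0.3,0,7.9],[0.3,0,7.9],[0.3,0,7.9],[0.3,0,7.9],[0.3,0,7.9]],"twist":[[0,0,0],[0,0,0],[0,0,0],[0,0,0],[0,0,0],[0,0,0],[0,0,0],[0,0,0],[0,0,0],[0,0,0]]}' 3
python3 tips.py w11
```

```text
time: 10.0
ee_pos: [0.478, -0.2143, 0.0558]
ee_rot: [[-0.225, -0.974, -0.002], [-0.974, 0.225, 0.001], [-0.0, 0.002, -1.0]]
wrist_force: [-3.4, 1.4, 4.3]
grip_width: 0.0181
finger 2914 tip z [-4.39 -4.02] left y [-1.85 -0.58] right y [0.58 1.7 ]
disc 3020 [[-0.4  -1.59 -5.59]
 [ 1.07 -0.04 -5.18]
 [ 2.15  1.47 -4.48]] 10.05 [ 0.48 -0.21  0.06] [-3.47  1.29  4.62]
```

```bash
python3 -m inch '{"claw":[1.2,1.2,1.2,1.2,1.2,1.2,1.2,1.2,1.2,1.2],"dp":[[0,0,0],[0,0,0],[0,-0.3,0],[0,-0.6,0],[0,-0.9,0],[0,-1.2,0],[0,-1.5,0],[0,-1.8,0],[0,-2.0,0],[0,-2.0,0]],"twist":[[0,0,0],[0,0,0],[0,0,0],[0,0,0],[0,0,0],[0,0,0],[0,0,0],[0,0,0],[0,0,0],[0,0,0]]}' 40
python3 tips.py w12
python3 -m inch '{"claw":[5,5,5,5,5,5,5,5,5,5],"dp":[[0,0,0],[0,0,0],[0,0,0],[0,0,0],[0,0,-1],[0,0,-3],[0,0,-6],[0,0,-9],[0,0,-9],[0,0,-9]],"twist":[[0,0,0],[0,0,0],[0,0,0],[0,0,0],[0,0,0],[0,0,0],[0,0,0],[0,0,0],[0,0,0],[0,0,0]]}' 10
python3 tips.py w13
```

```text
time: 11.05
ee_pos: [0.4975, -0.2191, 0.0557]
ee_rot: [[-0.226, -0.974, -0.003], [-0.974, 0.226, 0.0], [0.001, 0.003, -1.0]]
wrist_force: [-4.7, -0.3, 6.0]
grip_width: 0.0177
finger 2945 tip z [-4.41 -4.02] left y [-1.83 -0.54] right y [0.53 1.66]
disc 2970 [[-0.41 -1.58 -5.59]
 [ 1.07 -0.05 -5.17]
 [ 2.16  1.44 -4.47]] 11.1 [ 0.5  -0.22  0.06] [-4.47 -0.48  6.41]
time: 12.1
ee_pos: [0.4993, -0.2189, 0.1466]
ee_rot: [[-0.225, -0.974, 0.003], [-0.974, 0.225, 0.0], [-0.001, -0.002, -1.0]]
wrist_force: [-0.9, -0.1, -0.0]
grip_width: 0.0499
finger 2730 tip z [-4.39 -4.1 ] left y [-3.58 -2.63] right y [2.35 3.3 ]
disc 1563 [[-2.3  -0.81  3.49]
 [ 0.26  0.02  3.79]
 [ 2.2   0.84  4.49]] 12.15 [ 0.5  -0.22  0.15] [-0.48  0.57 -0.35]
```

View pics/w13.png

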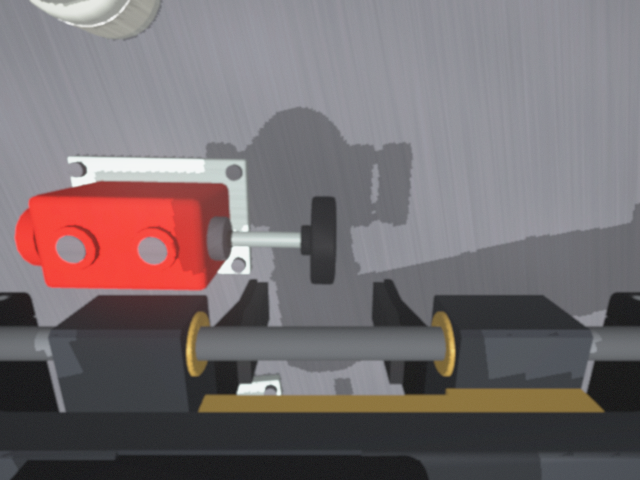

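Valve B now looks in the middle: rod gap from 230 to 312 px, ring at the gland. I'll verify both rods with the fixed cameras.

```bash
python3 -m inch '{"claw":[4,3,1,1,1,1,1,1,1,1],"dp":[[-5,1,0],[-10,2,0],[-15,3,0],[-20,4,0],[-25,5,0],[-30,6,0],[-35,7,0],[-40,8,0],[-42.8,8.2,0],[-42.8,8.2,0]],"twist":[[0,0,0],[0,0,-1],[0,0,-2],[0,0,-3],[0,0,-3.4],[0,0,-3.4],[0,0,-3.4],[0,0,-3.4],[0,0,-3.4],[0,0,-3.4]]}' 10
python3 -m inch '{"claw":[1,1],"dp":[[0,0,0],[0,0,0]],"twist":[[0,0,0],[0,0,0]]}'
python3 - <<'E'
from h import *
for n in('scene','side'):
    p=snap(n,n+'1');np.save('c_'+n,cloud(p))
E
python3 f2.py
python3 - <<'E'
from h import *
np.set_printoptions(precision=2,suppress=True)
p=snap('wrist','w14');o=robot.get_obs();Rt=np.array(o['ee_rot']);tt=np.array(o['ee_pos']);print(tt,o['grip_width'])
W=cloud(p);L=(W-tt)@Rt*100;d=p['pixels'].max(-1)<90
s=d&(W[...,2]>.115)&(W[...,2]<.152)&(W[...,0]>.54)&(W[...,1]>.15)
P=L[s];print('ball',len(P),np.percentile(P,[2,50,98],axis=0) if len(P) else '')
for t in('toggle_tip','switch_box'): print(t,[(r['position'],r['confidence']) for r in robot.recognise(p,t)][:3])
E
```

```text
time: 13.15
ee_pos: [0.5151, 0.2202, 0.1438]
ee_rot: [[-0.162, -0.987, -0.001], [-0.987, 0.162, -0.001], [0.001, 0.001, -1.0]]
wrist_force: [-0.4, -1.3, 0.5]
grip_width: 0.0097
time: 13.35
ee_pos: [0.5145, 0.2153, 0.1446]
ee_rot: [[-0.168, -0.986, -0.002], [-0.986, 0.168, -0.001], [0.002, 0.002, -1.0]]
wrist_force: [-0.4, -1.0, -0.1]
grip_width: 0.0099
B scene 242
[[-0.1646 -0.0259  0.0508]
 [-0.159  -0.0203  0.0554]
 [-0.1456  0.0179  0.0941]
 [-0.1414  0.0383  0.1091]
 [-0.1392  0.0407  0.1139]]
 top 89 [[-0.1622 -0.0165]
 [-0.1603 -0.0125]
 [-0.1494  0.0086]
 [-0.1419  0.0272]
 [-0.1407  0.0349]]
B side 329
[[-0.1613 -0.0321  0.0512]
 [-0.1597 -0.0297  0.0625]
 [-0.1513 -0.0175  0.0991]
 [-0.1432  0.0175  0.1102]
 [-0.1426  0.0279  0.1129]]
 top 159 [[-0.1613 -0.0243]
 [-0.1596 -0.019 ]
 [-0.1516 -0.004 ]
 [-0.1434  0.0183]
 [-0.1426  0.0261]]
A scene 245
[[-0.165  -0.0309  0.0501]
 [-0.1581 -0.0258  0.0562]
 [-0.1449  0.0083  0.0952]
 [-0.1408  0.032   0.1097]
 [-0.1387  0.035   0.1122]]
 top 88 [[-0.1607 -0.0216]
 [-0.1582 -0.0153]
 [-0.1491  0.0039]
 [-0.1428  0.0217]
 [-0.1389  0.0261]]
A side 218
[[-0.1593 -0.037   0.0508]
 [-0.1586 -0.0357  0.0599]
 [-0.1516 -0.0255  0.0962]
 [-0.143   0.0056  0.1098]
 [-0.1427  0.0126  0.1131]]
 top 96 [[-0.1593 -0.0294]
 [-0.1587 -0.0254]
 [-0.1518 -0.0109]
 [-0.1444  0.0095]
 [-0.143   0.0126]]
[0.52 0.22 0.15] 0.009578852446868713
ball 1696 [[-1.01 -6.79 -0.36]
 [ 0.34 -5.51  0.07]
 [ 1.33 -4.42  1.01]]
toggle_tip [([0.5703, 0.2013, 0.1415], 0.7)]
switch_box [([0.5997, 0.1927, 0.0571], 0.95)]
```

View pics/w14.png

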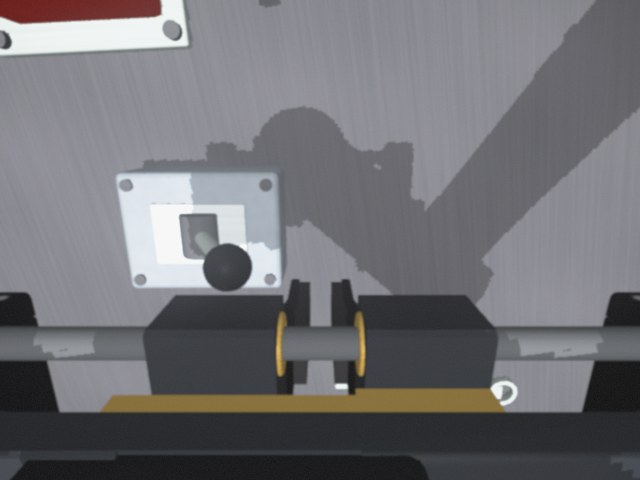

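View pics/side1.png

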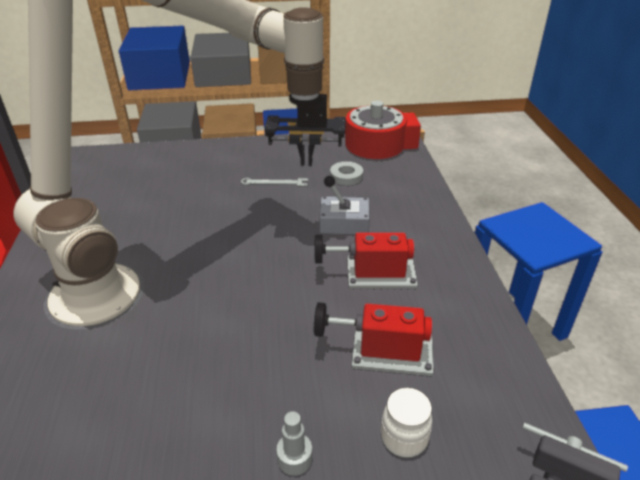

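Both discs have moved 19 to 20 mm to neutral. The wrist view shows the ball at (227,267), about 5.6 cm ahead of the tool. I'll lower the closed fingers behind the ball and push it over.

```bash
python3 -m inch '{"claw":[1,1,1,1,1,1],"dp":[[0.2,0,2],[0.2,0,4],[0.2,0,5.6],[0.2,0,5.6],[0.2,0,5.6],[0.2,-1.5,5.6]],"twist":[[0,0,0],[0,0,0],[0,0,0],[0,0,0],[0,0,0],[0,0,0]]}' 10
python3 -m inch '{"claw":[1,1,1,1,1,1,1,1],"dp":[[0,-1,0],[0,-2,0],[0,-3,0],[0,-4,0],[0,-5,0],[0,-5.6,0],[0,-6.2,0],[0,-6.2,0]],"twist":[[0,0,0],[0,0,0],[0,0,0],[0,0,0],[0,0,0],[0,0,0],[0,0,0],[0,0,0]]}'
python3 -c "
from h import *
snap('side','s6');snap('wrist','w15')"
```

```text
time: 14.2
ee_pos: [0.5295, 0.2123, 0.0909]
ee_rot: [[-0.166, -0.986, 0.001], [-0.986, 0.166, 0.001], [-0.001, -0.001, -1.0]]
wrist_force: [0.3, 0.7, 0.2]
grip_width: 0.01
time: 15.0
ee_pos: [0.5918, 0.2014, 0.0892]
ee_rot: [[-0.167, -0.986, 0.001], [-0.986, 0.167, 0.0], [-0.0, -0.001, -1.0]]
wrist_force: [-0.4, -0.5, -0.4]
grip_width: 0.0102
```

View pics/w15.png

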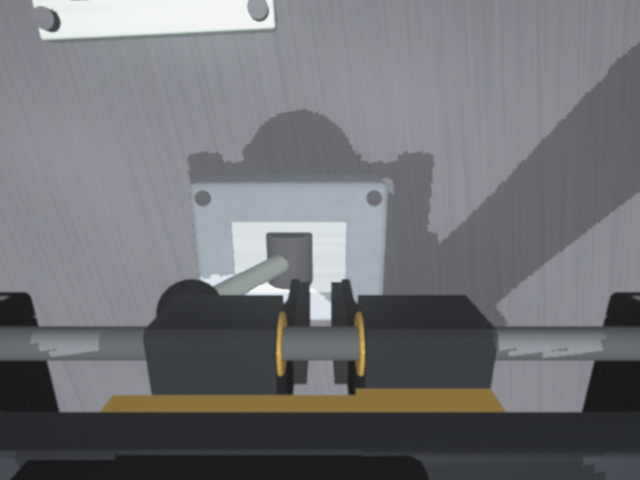

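View pics/s6.png

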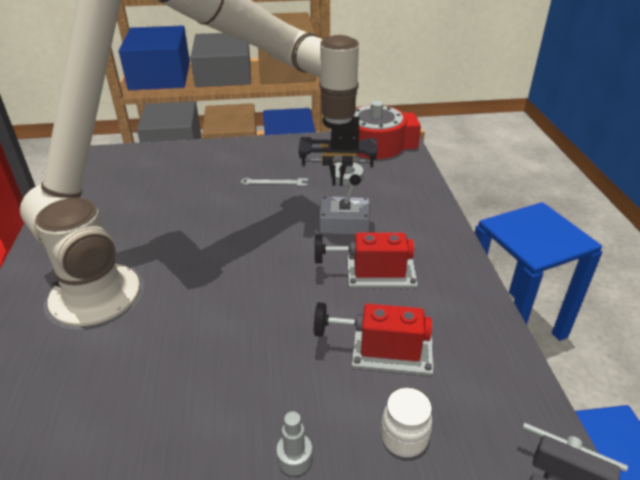

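The lever has snapped over: the ball is at (190,300) in the wrist view, clear of the fingers, and at (355,180) leaning to +x in the side view. I'll retreat and do the final check.

```bash
python3 -m inch '{"claw":[1,1,1,1,1,1,1,1],"dp":[[0,3,0],[0,6,0],[0,9,0],[0,10,-3],[0,10,-7],[0,10,-10],[0,10,-10],[0,10,-10]],"twist":[[0,0,0],[0,0,0],[0,0,0],[0,0,0],[0,0,0],[0,0,0],[0,0,0],[0,0,0]]}'
python3 - <<'E'
from h import *
np.set_printoptions(precision=4,suppress=True)
for n in('scene','side'):
    p=snap(n,n+'2');W=cloud(p);np.save('c_'+n,W)
    d=p['pixels'].max(-1)<60
    t=d&(W[...,1]>.1)&(W[...,1]<.3)&(W[...,0]>.55)&(W[...,0]<.75)&(W[...,2]>.115)&(W[...,2]<.152);print(n,'ball',t.sum(),W[t].mean(0))
    for k in('bearing','spanner','grease_tub','pump_shaft','toggle_tip'):
        print(k,[(np.round(r['position'],3),round(r['confidence'],2)) for r in robot.recognise(p,k)][:2])
E
python3 f2.py | grep -A5 top
```

```text
time: 15.9
ee_pos: [0.4919, 0.2185, 0.1899]
ee_rot: [[-0.167, -0.986, 0.001], [-0.986, 0.167, 0.001], [-0.001, -0.001, -1.0]]
wrist_force: [-0.2, 0.1, -0.7]
grip_width: 0.0099
scene ball 14 [0.6534 0.1924 0.1423]
bearing [(array([0.666, 0.439, 0.027]), 0.91)]
spanner [(array([0.444, 0.43 , 0.006]), 0.92), (array([ 0.507, -0.217,  0.085]), 0.5)]
grease_tub [(array([ 0.64 , -0.43 ,  0.068]), 0.9)]
pump_shaft [(array([ 0.438, -0.456,  0.043]), 0.92), (array([0.528, 0.01 , 0.087]), 0.37)]
toggle_tip [(array([0.658, 0.196, 0.146]), 0.54)]
side ball 80 [0.6506 0.1845 0.1403]
bearing [(array([0.65 , 0.422, 0.027]), 0.95), (array([0.638, 0.192, 0.129]), 0.72)]
spanner [(array([0.439, 0.432, 0.008]), 0.55)]
grease_tub [(array([ 0.615, -0.471,  0.076]), 0.89)]
pump_shaft [(array([ 0.428, -0.478,  0.044]), 0.57)]
toggle_tip [(array([0.643, 0.191, 0.128]), 0.6)]
 top 89 [[-0.164  -0.0169]
 [-0.1603 -0.0138]
 [-0.151   0.0088]
 [-0.1421  0.0267]
 [-0.1386  0.0346]]
B side 327
--
 top 152 [[-0.1613 -0.0205]
 [-0.1596 -0.0179]
 [-0.1512 -0.0044]
 [-0.1435  0.0188]
 [-0.1427  0.0261]]
A scene 251
--
 top 96 [[-0.1612 -0.0226]
 [-0.1583 -0.0171]
 [-0.149   0.0033]
 [-0.142   0.0216]
 [-0.1405  0.0262]]
A side 215
--
 top 91 [[-0.1593 -0.0304]
 [-0.1588 -0.0243]
 [-0.1517 -0.0088]
 [-0.1439  0.0101]
 [-0.143   0.0126]]
```

View pics/scene2.png

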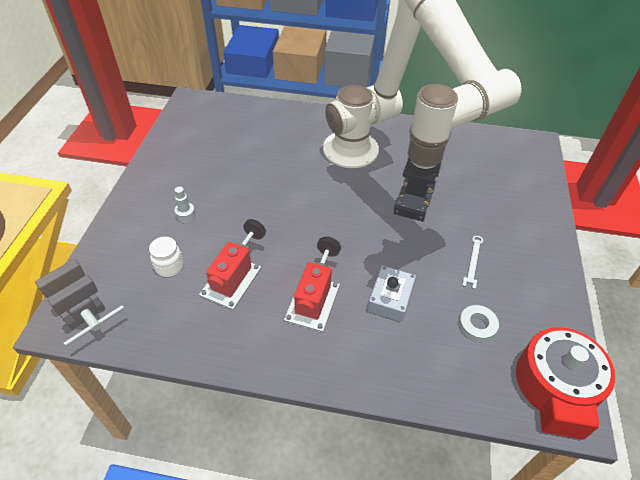

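The scene view shows both discs in the middle, at (254,229) and (329,247). The toggle is over at (392,283), the loose parts haven't moved, and the arm is clear.

```bash
python3 -c "
from station import robot;print(robot.close_job())"
```

```text
the job is handed in; nothing more can be done
None
```

I set both valve rods to neutral and let go of them, then flipped the toggle on. The job is handed in, at about 16 s of the 58 s allowed.

- **Rods:** I gripped each disc across its thickness and moved it 20 mm along its rod, valve A pulled out and valve B pushed in. The last depth checks put both discs within about 1–2 mm of the middle click. I did not read valve A's dark ring clearly in a picture, so its position rests on the depth measurements.
- **Toggle:** I pushed the lever with closed fingers until it snapped over. The ball now sits at about x = 0.65, against 0.57 before.
- **Loose parts:** in the scene camera they are all within about 3 mm of where they started. The side camera's network put the bearing about 2 cm from its first reading, but the scene camera showed it unmoved and the arm never went near it.
- **Missed grasp:** the first grasp on valve A closed above the disc. The real fingertips end about 39 mm behind the reported TCP, which contradicts the description. I measured this in both the wrist and side depth images and allowed for it afterwards. The rod did not move in that miss.
- **Forces:** wrist force stayed below about 10 N in every reading I took.

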